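# Load the filter slide and hold it at its click stop

### The arm

A 6-joint arm with a two-finger parallel gripper is mounted at the origin on the work surface. World frame = base frame: x ahead of the robot, y to its left, z up, the work surface at z = 0. Lengths are in m, angles in rad, forces in N, time in s.
With the tool pointing down it reaches from about 0.35 to 0.875 m from the base axis. Payload 4.2 kg.
Tool frame: the origin (TCP) lies between the finger pads; the fingertips stand 17 mm ahead of it and the grasp point (between the pads) lies 2 mm behind it; z points along the fingers, y is the line along which they close (so a half turn about z gives the same grasp; the last joint's range is limited). The gripper opens to 85 mm and grips with 20 to 120 N. Pads are 22 mm wide; open, the fingers measure 114 mm over their backs; the gripper's body (76 mm by 85 mm) begins 54 mm behind the grasp point. The pads swing forward as they close: fully open they stand 13 mm farther back than shut.
Start: joints at [-0.953, 0.385, 0.008, 0, -1.194, -0.259], TCP at [0.219, -0.585, 0.248] pointing down, gripper open.
Joint ranges: [-3.14, 3.14], [-1.21, 2.06], [-1.07, 1.41], [-3.16, 2.05], [-2.99, -0.16], [-3.1, 3.1]. Speed limits (rad/s): [2.79, 2.79, 3.14, 3.14, 3.14, 3.14].

### API

Orientations are given as a unit quaternion [w, x, y, z].
In Python, from rig import bot gives the robot as it stands. The module is installed in compiled form; this text tells all that it offers.
- The arm moves only by the tool apply_moves, never from a script. Its argument "targets" is a list of rows, each a list of 2 entries, a list of its own where there are three numbers: the shift along the tool's x, y, z in m, then the turn about the tool's z in rad. A call has 1 to 12 rows; each row shifts and turns the commanded pose from where the row before left it, along the tool's axes as they then stand; what a row does not reach is not made up. A row lasts 1/10 s, in which the tool goes at most 50 mm and 8.59 degrees, less where a joint would pass 70% of its speed; a pose out of reach is approached as far as the arm can. A call is refused whole if a number of a shift passes 0.05 or a number of a turn 0.15, either way. A call with a gripper value outside its range is refused whole. "claw" is the finger opening in m, from 0 to 0.0854, set as the call begins (left out, the last holds). The fingers move at their own pace and stop on an object; "force" is the grip in N (left out, the last holds). Time passes only in rows, so rows that do not move let the fingers close. It gives the time, the measured TCP pose, the force, the opening and the grip force at its end, in the units of the state.
- bot.get_state(): the state, without advancing time (a new reading comes with each control period).
- bot.camera(name): name is "scene" or "side" or "wrist"; returns a dict with "frame" (420x560x3 uint8, red, green, blue), "camera_matrix" (3x3 intrinsics, pixels), "R" (3x3) and "t" (3): a world point X has camera coordinates R X + t. Camera axes: x right, y down, z forward; pixel columns grow to the right and rows downward; lengths in m; the calibration is good to about 2 mm. A picture is of the moment at which its call begins. There is no depth.
- bot.job_done(): hands the job in; it is judged then, once.
Trained networks look in the newest picture that a camera, given by its name, has taken for a name from the list of things; names that differ only in an ending like _2 or _b are one class to them, and where a whole thing is asked for, a point or a joint stands for the part that bears it (a point fixed in the world has none). Each returns a list of dicts, best first, with "confidence" (0 to 1); they miss things now and then, are a little off and sometimes report something else, mostly with a low value. They report only what shows in the picture. A call takes as long as a camera call. They do not tell look-alikes from the thing itself.
- bot.silhouettes(camera, thing): "pixels" (420x560 bool, what is visible of it) and "box" ([left, top, right, bottom] in pixels, round what is visible of it).
The state is a dict: "time_s": time; "joint_positions": joint angles; "joint_vel": joint speeds; "joint_efforts": joint torques, N m; "eef_pos": TCP position; "orientation": TCP orientation; "ft_force": force on the tool from outside, world axes, zero at the start; "moment": the same for the moment, N m; "opening": finger opening in m; "gripper_force": force on a finger pad.
Only numpy, scipy, OpenCV 4.12 (cv2) and the standard library are available. Lean on these libraries where they do the work, as an engineer would, in place of code of your own. Each camera call takes 0.05 s, during which the arm holds its last target. There are 200 camera calls.

### The job

Lay the long and the short filter frame flat in the compartments of the filter slide that they fit, the slide still being near the end of its travel where it now stands, and let go of them. Then take the slide by its upright handle and push it along its rail, away from the robot, until you feel the spring ball click into the notch; finish there, the gripper still closed on the handle, holding the slide at the click. Leave the jar, the well plate and the lens cap where they are.

Things in the scene. Friction and masses are not known exactly. Their poses are not given: they have to be found in the camera images.
- long_frame_mid (a point): Middle (14 mm up) of the long filter frame: loose black plate 90 x 34 x 6 mm with two round windows and, across its middle, an upright bare aluminium finger rib 10 mm thick (along the frame's x), 30 mm long (along y), rising 22 mm above the plate, 28 mm over all. About 70 g. x along the 90 mm side, z up. Symmetric under a half turn.
- short_frame_mid (a point): Middle (14 mm up) of the short filter frame: the same kind of plate, 48 x 34 x 6 mm, with the same rib (10 mm thick along the frame's x, 30 mm long along y, 28 mm over all). About 45 g. x along the 48 mm side, z up. Symmetric under a half turn.
- long_pocket (a point): Centre of the floor of the long compartment in the filter slide (a bright aluminium carriage on a white base with black top; floor 40 mm above the table). 96 mm along x (the rail), 40 mm along y, walls 5 mm high. The long frame lies in it with its x along this x, the plate on the floor. x points along the rail, the way the slide is pushed (away from the robot), z up.
- short_pocket (a point): Centre of the floor of the short compartment, 73 mm behind the long one, between it and the handle; 40 mm along x (the rail), 54 mm along y, walls 5 mm high, floor 40 mm above the table. The short frame lies in it crosswise: its x (48 mm) along this y. Axes as long_pocket.
- handle_mid (a point): Centre of the upright black handle plate at the robot's end of the slide, fixed to it: 12 mm thick along the rail (its x), 36 mm wide (y), 40 mm high (z); the centre is 60 mm above the table, its foot on the slide's floor plate at 40 mm. Room for a finger before and behind it. x points the way to push. 70 mm behind the short compartment's centre.
- slide (a joint): How far the slide stands along its rail, in m: 0 at the robot's end, 0.14 at the far end stop; starts at 0 to 0.02. It runs with about 2 N of drag and stays where it is left. The notch comes at 0.06 to 0.11, in a different place every time.
- ball (a joint): How far the sprung steel ball at the slide's side (+y) is pressed in, in m: about 0.003 while it rides on the plain part of the steel strip beside the rail, about 0 when it has sprung out fully into the strip's notch (the click). Going forward the ball drops over some 12 mm of gentle ramp, helping the slide on a little (the push falls away by 3 to 5 N); once seated, about 10 N of forward push is needed before it starts to climb the steep far side and about 16 N to leave it.
- jar: Amber glass jar with black lid, 64 mm diameter, 75 mm high, loose; bystander. Origin under its centre.
- wellplate: Clear well plate 127 x 85 x 16 mm with white wells, loose; bystander. Origin under its centre.
- lens_cap: Round black lens cap, 34 mm diameter, 16 mm high, lying loose between the frames; bystander. Origin under its centre.
Not all that is in view belongs to the job. What is shaped like the part that bears short_frame_mid but green is not meant.

How it is judged:
By the outcome, as a careful person would: the job done as asked, in the order asked, and still so for the second after the job is handed in, while the arm keeps its last pose, push and grip.
It also fails if it takes over 72 s, if anything falls off the work surface, if the arm or the gripper's body presses on something with over 40 N, if the wrist force passes 120 N, or if a joint passes its speed limit or range.

## Working session

There is one attempt and no reset: what is moved stays moved. The work goes in short steps, Python scripts to look and compute and a tool call to move; the robot and the scene stay as the last step left them, time stands still between calls to the robot, and variables do not carry over. Pictures are saved under pics/ and viewed, at most 10 in all, crops included, and the job is handed in when it is done.

Besides the shell and the picture viewer there is one more tool, called after ">>>" as name(argument=value, ...), one argument or row to a line, values as JSON. apply_moves: Moves the arm, as the interface text tells. Its arguments: {"type":"object","properties":{"targets":{"type":"array"},"claw":{"type":"number"},"force":{"type":"number"}},"required":["targets"]}

```bash
mkdir -p pics; python3 - <<'E'
from rig import bot
import cv2,numpy as np
s=bot.get_state();print({k:np.round(v,3) for k,v in s.items()})
for n in ["scene","side"]:
    c=bot.camera(n);cv2.imwrite(f"pics/{n}0.png",c["frame"][:,:,::-1])
    print(n,c["camera_matrix"].tolist(),np.round(-c["R"].T@c["t"],3),np.round(c["R"],3).tolist())
    for t in ["long_frame_mid","short_frame_mid","handle_mid","slide","jar","wellplate","lens_cap"]:
        print(t,[(d["box"],round(d["confidence"],2)) for d in bot.silhouettes(n,t)])
E
```

```text
{'time_s': np.float64(0.0), 'joint_positions': array([-9.530e-01,  3.860e-01,  7.000e-03, -1.000e-03, -1.194e+00,
       -2.590e-01]), 'joint_vel': array([-0.001, -0.002,  0.002,  0.   , -0.001, -0.   ]), 'joint_efforts': array([ 0.0000e+00, -3.9229e+01,  1.8840e+01,  4.1860e+00, -5.0000e-03,
       -0.0000e+00]), 'eef_pos': array([ 0.219, -0.585,  0.247]), 'orientation': array([-0.   , -0.178,  0.984,  0.001]), 'ft_force': array([ 0.004, -0.151,  0.548]), 'moment': array([-0.004,  0.018, -0.048]), 'gripper_force': np.float64(0.0), 'opening': np.float64(0.085)}
scene [[525.254563847692, 0.0, 276.94525622812074], [0.0, 525.254563847692, 213.42232076260476], [0.0, 0.0, 1.0]] [1.277 0.333 1.082] [[-0.436, 0.9, 0.016], [0.695, 0.348, -0.629], [-0.571, -0.263, -0.777]]
long_frame_mid [([314.9, 278.3, 352.2, 301.5], 0.84), ([175.0, 175.8, 225.6, 246.7], 0.28)]
short_frame_mid [([339.9, 219.3, 359.6, 237.4], 0.71), ([312.3, 199.0, 330.7, 212.9], 0.68)]
handle_mid [([180.5, 174.5, 222.9, 247.1], 0.78)]
slide [([181.6, 174.2, 226.9, 247.0], 0.7)]
jar [([144.5, 125.4, 166.8, 159.8], 0.83)]
wellplate [([415.2, 262.1, 475.8, 314.6], 0.77)]
lens_cap [([339.2, 254.8, 356.6, 265.7], 0.59)]
side [[503.99445077723544, 0.0, 280.3792542478545], [0.0, 503.99445077723544, 211.51814753044056], [0.0, 0.0, 1.0]] [0.329 1.182 0.892] [[-0.986, -0.164, -0.017], [-0.079, 0.559, -0.825], [0.145, -0.812, -0.565]]
long_frame_mid [([224.0, 259.3, 242.4, 282.5], 0.71)]
short_frame_mid [([315.3, 243.6, 330.1, 257.3], 0.57), ([297.6, 258.3, 317.0, 276.9], 0.56)]
handle_mid [([243.8, 172.3, 307.9, 194.8], 0.58)]
slide [([245.1, 168.9, 308.1, 193.8], 0.95), ([235.1, 317.1, 299.3, 369.7], 0.4), ([223.0, 257.0, 239.3, 282.6], 0.23)]
jar [([323.2, 141.3, 341.0, 165.3], 0.69)]
wellplate []
lens_cap [([262.2, 263.8, 277.2, 276.1], 0.5)]
```

```bash
python3 - <<'E'
import cv2,numpy as np
a=cv2.imread("pics/scene0.png")[110:330,120:490];cv2.imwrite("pics/sc.png",cv2.resize(a,None,fx=2.15,fy=2.15,interpolation=cv2.INTER_CUBIC))
E
cat > h.py <<'E'
import numpy as np,cv2
from rig import bot
def ray(c,u,v,z):
    "world point at height z seen at pixel u,v"
    R,t=c["R"],c["t"];o=-R.T@t
    d=R.T@np.linalg.solve(c["camera_matrix"],[u,v,1.]);return o+d*(z-o[2])/d[2]
def proj(c,X):
    p=c["camera_matrix"]@(c["R"]@np.asarray(X,float)+c["t"]);return p[:2]/p[2]
E
python3 - <<'E'
from h import *
c=bot.camera("scene");c2=bot.camera("side")
for n,b,z in [("long",(333,290),.012),("shortA",(350,228),.012),("shortB",(321.5,206),.012),("slidebox",(202,210),.04),("cap",(348,260),.008),("jar",(155,143),.037),("well",(445,288),.01)]:
    print(n,ray(c,*b,z).round(3))
for n,b,z in [("long",(233,271),.012),("A",(322.5,250.5),.012),("B",(307,267.5),.012),("slide",(276,183),.04)]:
    print(n,ray(c2,*b,z).round(3))
E
```

```text
long [0.64  0.189 0.012]
shortA [0.45  0.159 0.012]
shortB [0.415 0.065 0.012]
slidebox [ 0.587 -0.196  0.04 ]
cap [0.542 0.19  0.008]
jar [ 0.433 -0.445  0.037]
well [0.516 0.425 0.01 ]
long [0.633 0.208 0.012]
A [0.407 0.088 0.012]
B [0.441 0.166 0.012]
slide [ 0.588 -0.204  0.04 ]
```

View pics/sc.png

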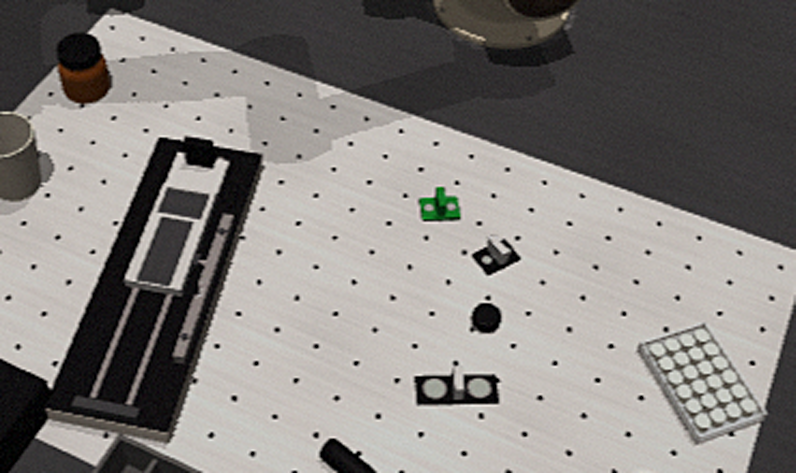

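```bash
cat >> h.py <<'E'
from scipy.spatial.transform import Rotation as Rot
def tool():
    s=bot.get_state();q=s["orientation"];return s["eef_pos"],Rot.from_quat(np.r_[q[1:],q[0]]).as_matrix(),s
def go(x,y,z,yaw=None):
    "print shift in tool axes and turn (tool y-line towards world angle yaw, deg)"
    p,R,s=tool();d=R.T@(np.array([x,y,z])-p);a=np.degrees(np.arctan2(R[1,1],R[0,1]))
    o=""
    if yaw is not None:
        o=(yaw-a+90)%180-90; o=f"turn rad {-np.radians(o):.3f} (other {-np.radians(o-180*np.sign(o)):.3f})"
    print("p",p.round(4),"yaw",a.round(1),"q6",s["joint_positions"][5].round(2),"shift",d.round(4),o)
E
python3 - <<'E'
from h import *
c=bot.camera("scene")
P=lambda u,v,z:ray(c,120+u/2.15,110+v/2.15,z)
for a,b,z in [((262,155),(172,438),.03),((158,140),(48,412),.03),((190,155),(127,285),.045),((417,390),(497,390),.006),((476,258),(500,240),.006)]:
    p,q=P(*a,z),P(*b,z);print(p.round(3),q.round(3),np.degrees(np.arctan2(*(q-p)[1::-1])).round(1))
print("handle",P(200,152,.07).round(3))
w=bot.camera("wrist");p,R,s=tool();o=-w["R"].T@w["t"]
print("cam in tool",(R.T@(o-p)).round(3),"axes",(w["R"]@R).round(2).tolist(),w["camera_matrix"][0,0])
go(.5,-.17,.25)
go(.45,.16,.25)
E
```

```text
[ 0.449 -0.156  0.03 ] [ 0.839 -0.051  0.03 ] 15.0
[ 0.485 -0.286  0.03 ] [ 0.871 -0.183  0.03 ] 14.9
[ 0.5   -0.228  0.045] [ 0.703 -0.191  0.045] 10.5
[0.66  0.15  0.006] [0.621 0.228 0.006] 116.4
[0.462 0.141 0.006] [0.423 0.157 0.006] 157.4
handle [ 0.509 -0.206  0.07 ]
cam in tool [ 0.072 -0.001 -0.127] axes [[0.0, 1.0, 0.0], [-0.96, 0.0, -0.29], [-0.29, 0.0, 0.96]] 363.4787028059007
p [ 0.2195 -0.5852  0.2483] yaw 110.6 q6 -0.26 shift [-0.4084  0.2902 -0.0017] 
p [ 0.2195 -0.5852  0.2483] yaw 110.6 q6 -0.26 shift [-0.4775  0.6168 -0.0017]
```

>>> apply_moves(
  targets=[
    [[-0.036,0.021,0],0],
    [[-0.036,0.021,0],0],
    [[-0.036,0.021,0],0],
    [[-0.036,0.021,0],0],
    [[-0.036,0.021,0],0],
    [[-0.036,0.021,0],0],
    [[-0.036,0.021,0],0],
    [[-0.036,0.021,0],0],
    [[-0.036,0.021,0],0],
    [[-0.036,0.021,0],0],
    [[-0.036,0.021,0],0],
    [[-0.036,0.021,0],0],
  ],
)

```text
time_s: 2.2
eef_pos: [0.5364, -0.196, 0.2486]
orientation: [0.0, -0.179, 0.984, -0.0]
ft_force: [-0.2, -0.7, -0.3]
opening: 0.0856
gripper_force: 0.0
```

```bash
python3 - <<'E'
from h import *
w=bot.camera("wrist");cv2.imwrite("pics/w1.png",w["frame"][:,:,::-1]);np.savez("w1.npz",**w)
go(.46,.13,.25)
E
```

```text
p [ 0.5402 -0.1926  0.2483] yaw 110.8 q6 -1.15 shift [-0.0397  0.33   -0.0019]
```

View pics/w1.png

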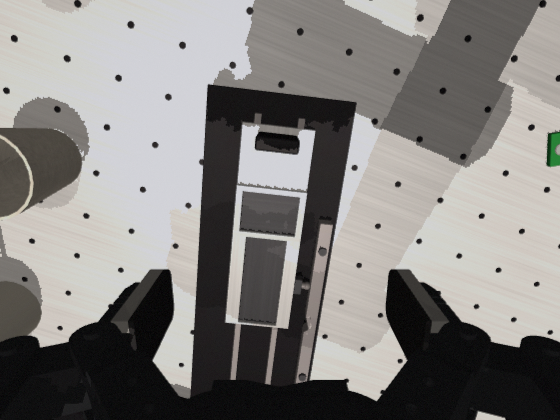

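```bash
cat > pk.py <<'E'
from h import *
def region(w,seed,z,tol=14):
    g=cv2.GaussianBlur(cv2.cvtColor(w["frame"],cv2.COLOR_RGB2GRAY),(3,3),0)
    m=np.zeros((422,562),np.uint8);cv2.floodFill(g.copy(),m,seed,255,tol,tol,8|(255<<8)|cv2.FLOODFILL_MASK_ONLY|cv2.FLOODFILL_FIXED_RANGE)
    v,u=np.nonzero(m[1:-1,1:-1]);P=np.array([ray(w,a,b,z)[:2] for a,b in zip(u,v)])
    r=cv2.minAreaRect((P*1000).astype(np.float32));print(seed,g[seed[1],seed[0]],len(u),"rect",np.round(r[0],1),np.round(r[1],1),round(r[2],1));return r
E
python3 - <<'E'
from pk import *
w=dict(np.load("w1.npz"))
for s in [(263,275),(268,212)]:
    for t in (14,22): region(w,s,.043,t)
for s in [(277,144)]: region(w,s,.06,18)
for uv in [(208,85),(354,102)]: print(ray(w,*uv,.03).round(3))
E
```

```text
(263, 275) 73 3086 rect [ 644.7 -176.2] [94.6 38.8] 14.1
(263, 275) 73 3176 rect [ 644.6 -176.1] [95.  39.2] 13.9
(268, 212) 82 1959 rect [ 573.2 -194.1] [38.4 53.1] 14.0
(268, 212) 82 2069 rect [ 573.1 -194. ] [38.7 53.5] 14.1
(277, 144) 22 524 rect [ 503.5 -211.3] [12.9 36.4] 14.0
[ 0.482 -0.286  0.03 ]
[ 0.449 -0.157  0.03 ]
```

>>> apply_moves(
  targets=[
    [[-0.004,0.033,0],0],
    [[-0.004,0.033,0],0],
    [[-0.004,0.033,0],0],
    [[-0.004,0.033,0],0],
    [[-0.004,0.033,0],0],
    [[-0.004,0.033,0],0],
    [[-0.004,0.033,0],0],
    [[-0.004,0.033,0],0],
    [[-0.004,0.033,0],0],
    [[-0.004,0.033,0],0],
    [[0,0,0],0],
  ],
)

```text
time_s: 3.35
eef_pos: [0.4566, 0.1282, 0.2486]
orientation: [0.001, -0.181, 0.984, 0.0]
ft_force: [0.5, -0.2, -0.1]
opening: 0.0853
gripper_force: 0.0
```

```bash
python3 - <<'E'
from h import *
w=bot.camera("wrist");cv2.imwrite("pics/w2.png",w["frame"][:,:,::-1]);np.savez("w2.npz",**w)
for t in ["long_frame_mid","short_frame_mid"]:
    print(t,[(d["box"],round(d["confidence"],2)) for d in bot.silhouettes("wrist",t)])
E
```

```text
long_frame_mid []
short_frame_mid [([218.7, 84.0, 272.8, 128.1], 0.73), ([289.2, 151.3, 340.0, 197.5], 0.67)]
```

View pics/w2.png

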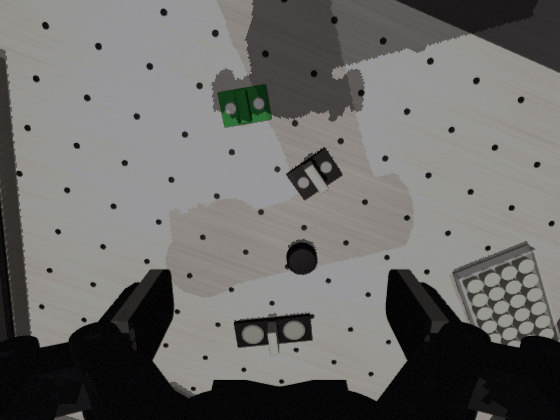

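```bash
cat > fr.py <<'E'
from h import *
def plate(w,l,t,r,b,thr=60,z=.006):
    g=cv2.cvtColor(w["frame"],cv2.COLOR_RGB2GRAY)[t:b,l:r]
    n,L,st,_=cv2.connectedComponentsWithStats((g<thr).astype(np.uint8))
    keep=[i for i in range(1,n) if st[i,4]>25];v,u=np.nonzero(np.isin(L,keep))
    P=np.array([ray(w,a+l,c+t,z)[:2] for a,c in zip(u,v)])*1000
    q=cv2.minAreaRect(P.astype(np.float32));e=cv2.boxPoints(q);d=max([e[1]-e[0],e[2]-e[1]],key=np.linalg.norm)
    print(thr,np.round(q[0],1),np.round(q[1],1),"long side deg",np.degrees(np.arctan2(d[1],d[0])).round(1)%180)
E
python3 - <<'E'
from fr import *
w=dict(np.load("w2.npz"))
for t in (45,60,75):
    plate(w,280,140,350,205,t);plate(w,225,305,322,356,t)
for uv in [(305,164),(327,190)]: print("rib",ray(w,*uv,.028).round(4))
go(.45,.15,.15,150);go(.63,.19,.15,110)
E
```

```text
45 [447.2 162.1] [34.  47.7] long side deg 146.0
45 [637.3 190.4] [36.1 93.5] long side deg 117.4
60 [447.1 162. ] [35.  47.7] long side deg 145.9
60 [637.4 190.4] [36.8 93.7] long side deg 117.5
75 [446.4 161. ] [38.  48.1] long side deg 145.9
75 [640.5 191.8] [44.1 93.9] long side deg 117.3
rib [0.4381 0.147  0.028 ]
rib [0.4543 0.1769 0.028 ]
p [0.457  0.1254 0.2484] yaw 110.6 q6 -1.82 shift [-0.0021  0.0255  0.0984] turn rad -0.688 (other 2.454)
p [0.457  0.1254 0.2484] yaw 110.6 q6 -1.82 shift [-0.1846 -0.0004  0.0984] turn rad 0.010 (other -3.131)
```

>>> apply_moves(
  targets=[
    [[0,0.009,0.02],-0.14],
    [[0,0.009,0.02],-0.14],
    [[0,0.009,0.02],-0.14],
    [[0,0.005,0.02],-0.14],
    [[0,0,0.02],-0.058],
    [[0,0,0],0],
  ],
  claw=0.05,
  force=40,
)

```text
time_s: 4.1
eef_pos: [0.4394, 0.1507, 0.146]
orientation: [-0.003, -0.468, 0.884, -0.0]
ft_force: [0.5, -0.3, -0.4]
opening: 0.05
gripper_force: 0.0
```

```bash
python3 - <<'E'
from fr import *
w=bot.camera("wrist");cv2.imwrite("pics/w3.png",w["frame"][:,:,::-1]);np.savez("w3.npz",**w)
c=proj(w,[.447,.162,.006]).astype(int);print(c)
for d in bot.silhouettes("wrist","short_frame_mid"):
    print(d["box"],d["confidence"]);l,t,r,b=[int(x) for x in d["box"]]
    for th in (45,60): plate(w,l-8,t-8,r+8,b+8,th)
go(.447,.162,.026,146)
E
```

```text
[280 215]
[213.8, 46.0, 295.2, 121.4] 0.88
45 [406.1  76.3] [29.6  1.5] long side deg 30.3
60 [404.5  75.9] [32.5 10.3] long side deg 44.6
[247.3, 194.5, 315.0, 246.2] 0.79
45 [447.1 162.1] [33.2 47.7] long side deg 145.8
60 [447.  161.8] [34.  47.8] long side deg 145.8
p [0.4413 0.152  0.1486] yaw 145.8 q6 -1.28 shift [-0.0116  0.0009  0.1226] turn rad -0.003 (other 3.139)
```

View pics/w3.png

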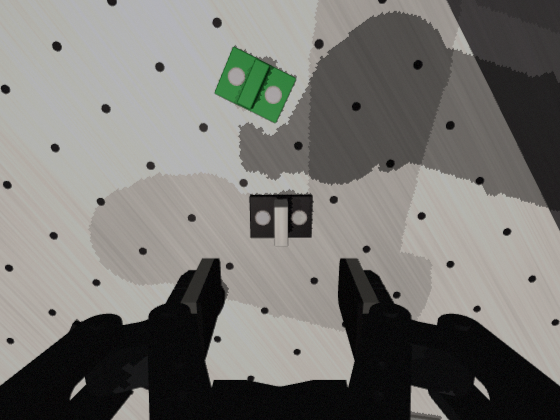

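>>> apply_moves(
  targets=[
    [[-0.0116,0.001,0.02],0],
    [[0,0,0.035],0],
    [[0,0,0.035],0],
    [[0,0,0.022],0],
    [[0,0,0.0106],0],
    [[0,0,0],0],
  ],
)

```text
time_s: 4.8
eef_pos: [0.4467, 0.1626, 0.0255]
orientation: [-0.0, -0.469, 0.883, -0.0]
ft_force: [0.0, -0.4, -0.6]
opening: 0.0501
gripper_force: 0.0
```

>>> apply_moves(
  targets=[
    [[0,0,0],0],
    [[0,0,0],0],
    [[0,0,0],0],
    [[0,0,0],0],
    [[0,0,0],0],
    [[0,0,0],0],
  ],
  claw=0,
)

```text
time_s: 5.4
eef_pos: [0.4473, 0.1634, 0.0271]
orientation: [0.001, -0.469, 0.883, 0.0]
ft_force: [-0.9, 0.2, 6.4]
opening: 0.0091
gripper_force: 42.2
```

```bash
python3 -c "
from h import *
go(.447,.162,.026,146)"
```

```text
p [0.4473 0.1634 0.0271] yaw 146.0 q6 -1.29 shift [ 0.0013 -0.0006  0.0011] turn rad -0.000 (other 3.141)
```

>>> apply_moves(
  targets=[
    [[0,0,-0.02],0],
    [[0,0,-0.04],0],
    [[0,0,-0.04],0.1466],
    [[0,0,-0.03],0.1466],
    [[0,0,0],0.1466],
    [[0,0,0],0.1466],
    [[0,0,0],0.1466],
    [[0,0,0],0],
  ],
)

```text
time_s: 6.2
eef_pos: [0.4462, 0.1627, 0.1561]
orientation: [0.0, -0.122, 0.993, 0.0]
ft_force: [-1.0, 0.6, -0.4]
opening: 0.0091
gripper_force: 41.2
```

```bash
python3 -c "
from h import *
go(.5735,-.194,.157,104);print(bot.get_state()['opening'],bot.get_state()['ft_force'])"
```

```text
p [0.4462 0.1627 0.1561] yaw 104.0 q6 -2.02 shift [-0.0375 -0.3769 -0.0011] turn rad -0.000 (other 3.141)
0.009106625884406996 [-1.00241912  0.58735618 -0.39627762]
```

>>> apply_moves(
  targets=[
    [[-0.0034,-0.025,0],0],
    [[-0.0034,-0.036,0],0],
    [[-0.0034,-0.036,0],0],
    [[-0.0034,-0.036,0],0],
    [[-0.0034,-0.036,0],0],
    [[-0.0034,-0.036,0],0],
    [[-0.0034,-0.036,0],0],
    [[-0.0034,-0.036,0],0],
    [[-0.0034,-0.036,0],0],
    [[-0.0034,-0.036,0],0],
    [[-0.0034,-0.028,0],0],
    [[0,0,0],0],
  ],
)

```text
time_s: 7.4
eef_pos: [0.5743, -0.1969, 0.1551]
orientation: [0.0, -0.121, 0.993, -0.0]
ft_force: [-0.5, 0.8, -0.8]
opening: 0.009
gripper_force: 41.2
```

```bash
python3 - <<'E'
from pk import *
go(.5735,-.194,.0675,104)
w=bot.camera("wrist");np.savez("w4.npz",**w);cv2.imwrite("pics/w4.png",w["frame"][:,:,::-1])
print([proj(w,p).round() for p in [(.5032,-.2115,.06),(.5732,-.194,.043),(.6445,-.176,.043)]])
E
```

```text
p [ 0.5743 -0.1969  0.1551] yaw 103.9 q6 -1.26 shift [0.0001 0.0031 0.0876] turn rad -0.001 (other 3.141)
[array([285.,  97.]), array([285., 207.]), array([285., 301.])]
```

View pics/w4.png

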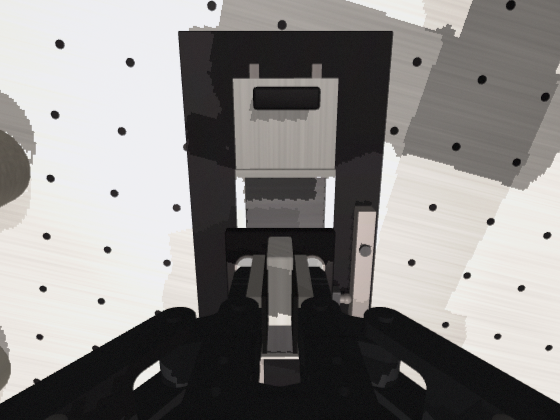

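```bash
python3 - <<'E'
from pk import *
w=dict(np.load("w4.npz"));p,R,s=tool()
for uv in [(226,229),(334,229)]: print((R.T@(ray(w,*uv,.134)-p)).round(4))
region(w,(282,215),.04,10)
E
```

```text
[ 0.017  -0.0252  0.021 ]
[0.017  0.0216 0.0211]
(282, 215) 93 1229 rect [ 577.7 -192.9] [21.9 54.7] 14.8
```

>>> apply_moves(
  targets=[
    [[0,0.0042,0.02],0],
    [[0,0,0.03],0],
    [[0,0,0.02],0],
    [[0,0,0],0],
  ],
)

```text
time_s: 7.85
eef_pos: [0.57, -0.1886, 0.0827]
orientation: [-0.004, -0.123, 0.992, 0.001]
ft_force: [-1.0, -1.4, -0.4]
opening: 0.009
gripper_force: 41.2
```

```bash
python3 - <<'E'
from pk import *
w=bot.camera("wrist");np.savez("w5.npz",**w);f=w["frame"][:,:,::-1]
cv2.imwrite("pics/w5.png",cv2.resize(f[100:400,160:420],None,fx=2,fy=2,interpolation=cv2.INTER_CUBIC))
go(.5735,-.194,.0675,104)
E
```

```text
p [ 0.5716 -0.1891  0.0847] yaw 104.1 q6 -1.27 shift [-0.0007 -0.0053  0.0172] turn rad 0.002 (other -3.140)
```

View pics/w5.png

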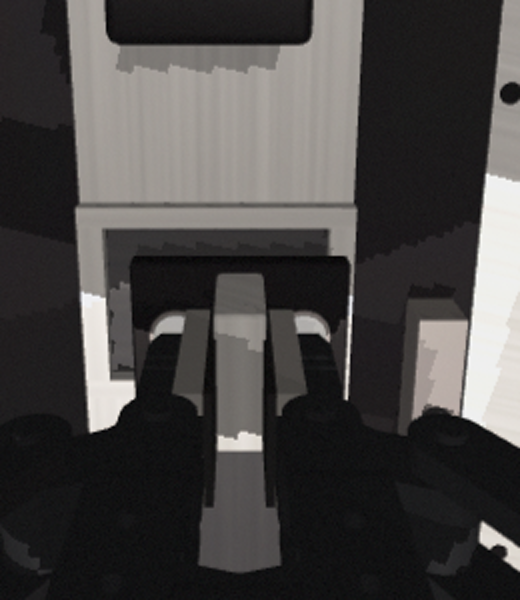

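```bash
python3 - <<'E'
from pk import *
w=dict(np.load("w5.npz"));p,R,s=tool()
for uv,z in [((225.5,228.5),.0637),((334.5,228.5),.0637),((212.5,214.5),.045),((325,214.5),.045),((212.5,214.5),.04)]: print((R.T@(ray(w,*uv,z)-p)).round(4))
E
```

```text
[ 0.0199 -0.0226  0.0211]
[0.0198 0.0239 0.0211]
[ 0.0202 -0.0314  0.0398]
[0.0201 0.0221 0.0398]
[ 0.0186 -0.0324  0.0447]
```

>>> apply_moves(
  targets=[
    [[-0.002,-0.0052,0],0],
    [[0,0,0],0],
    [[0,0,0.006],0],
    [[0,0,0.006],0],
    [[0,0,0.005],0],
    [[0,0,0],0],
    [[0,0,0],0],
  ],
)

```text
time_s: 8.6
eef_pos: [0.5782, -0.1941, 0.0719]
orientation: [0.003, -0.122, 0.992, -0.001]
ft_force: [-1.5, 4.6, 12.2]
opening: 0.0091
gripper_force: 43.0
```

```bash
python3 - <<'E'
from pk import *
go(.5735,-.194,.0675,104);print(bot.get_state()["ft_force"])
w=bot.camera("wrist");np.savez("w6.npz",**w);f=w["frame"][:,:,::-1]
cv2.imwrite("pics/w6.png",cv2.resize(f[100:400,160:420],None,fx=2,fy=2,interpolation=cv2.INTER_CUBIC))
E
```

```text
p [ 0.5782 -0.1941  0.0719] yaw 104.1 q6 -1.27 shift [0.0046 0.0012 0.0043] turn rad 0.001 (other -3.140)
[-1.54348571  4.6252877  12.16960584]
```

View pics/w6.png

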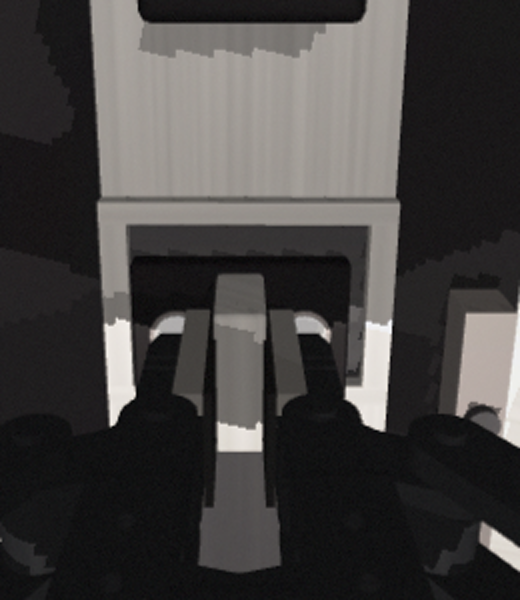

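>>> apply_moves(
  targets=[
    [[0,0,-0.01],0],
    [[0.0042,0.0015,0],0],
    [[0,0,0],0],
    [[0,0,0],0],
    [[0,0,0],0],
  ],
)

```text
time_s: 9.15
eef_pos: [0.571, -0.1942, 0.078]
orientation: [-0.001, -0.121, 0.993, 0.0]
ft_force: [0.5, -0.3, -0.6]
opening: 0.0089
gripper_force: 41.2
```

```bash
python3 - <<'E'
from pk import *
go(.5735,-.194,.0675,104);print(bot.get_state()["ft_force"],bot.get_state()["joint_vel"].round(3))
w=bot.camera("wrist");np.savez("w7.npz",**w);f=w["frame"][:,:,::-1]
g=cv2.cvtColor(f,cv2.COLOR_BGR2GRAY)
print("row",g[222,205:355].tolist());print("col",g[195:240,240].tolist(),g[195:240,300].tolist())
go(.5735,-.194,.0675,104)
E
```

```text
p [ 0.571  -0.1942  0.078 ] yaw 104.0 q6 -1.27 shift [-0.0025 -0.0005  0.0105] turn rad -0.001 (other 3.141)
[ 0.49528192 -0.32969855 -0.60586202] [ 0.001  0.001  0.005 -0.    -0.001  0.001]
row [24, 23, 29, 77, 149, 150, 149, 150, 149, 149, 150, 150, 150, 150, 149, 148, 146, 141, 140, 138, 140, 140, 138, 137, 138, 139, 139, 138, 139, 138, 138, 139, 138, 138, 138, 137, 137, 138, 137, 137, 136, 137, 137, 137, 137, 137, 138, 138, 139, 138, 139, 138, 139, 138, 137, 138, 139, 137, 136, 137, 136, 137, 137, 137, 138, 137, 137, 137, 137, 138, 136, 137, 138, 138, 138, 136, 136, 136, 135, 136, 136, 137, 137, 137, 137, 137, 136, 137, 137, 137, 137, 136, 138, 138, 137, 137, 136, 136, 135, 137, 137, 137, 137, 136, 137, 138, 137, 137, 137, 136, 137, 137, 136, 137, 135, 136, 135, 136, 136, 136, 136, 136, 137, 136, 136, 136, 137, 136, 136, 137, 137, 136, 139, 143, 148, 149, 147, 147, 148, 147, 148, 147, 147, 148, 147, 144, 109, 23, 25, 25]
col [153, 153, 152, 152, 151, 151, 152, 152, 153, 151, 151, 151, 151, 149, 128, 85, 91, 117, 151, 151, 150, 148, 147, 146, 147, 147, 149, 137, 70, 41, 43, 38, 36, 14, 13, 9, 16, 18, 20, 20, 18, 20, 22, 19, 20] [152, 153, 153, 152, 153, 153, 153, 153, 152, 153, 152, 152, 153, 151, 129, 86, 91, 117, 149, 147, 146, 146, 145, 144, 144, 145, 146, 137, 62, 41, 41, 41, 38, 11, 14, 11, 16, 16, 20, 22, 21, 21, 17, 18, 20]
p [ 0.5711 -0.1942  0.0781] yaw 104.0 q6 -1.27 shift [-0.0024 -0.0004  0.0106] turn rad -0.001 (other 3.141)
```

```bash
python3 - <<'E'
from pk import *
w=dict(np.load("w7.npz"));p,R,s=tool()
for uv,z in [((280,227.7),.057),((280,222.6),.045)]: print((R.T@(ray(w,*uv,z)-p)).round(4))
E
```

```text
[ 0.0181 -0.0002  0.0211]
[ 0.0163 -0.0002  0.0331]
```

>>> apply_moves(
  targets=[
    [[-0.0038,0,0],0],
    [[0,0,0],0],
    [[0,0,0],0],
    [[0,0,0.004],0],
    [[0,0,0.003],0],
    [[0,0,0.003],0],
    [[0,0,0],0],
    [[0,0,0],0],
  ],
)

```text
time_s: 10.0
eef_pos: [0.575, -0.1932, 0.0686]
orientation: [-0.0, -0.122, 0.993, -0.0]
ft_force: [-0.7, -0.8, 0.1]
opening: 0.0093
gripper_force: 41.2
```

```bash
python3 - <<'E'
from pk import *
go(.5735,-.194,.0672,104);print(bot.get_state()["ft_force"])
E
```

```text
p [ 0.575  -0.1932  0.0686] yaw 104.0 q6 -1.27 shift [ 0.0017 -0.0004  0.0014] turn rad -0.000 (other 3.141)
[-0.70517341 -0.84790681  0.07199362]
```

>>> apply_moves(
  targets=[
    [[0,0,0.0015],0],
    [[0,0,0],0],
  ],
)

```text
time_s: 10.2
eef_pos: [0.5752, -0.1932, 0.0673]
orientation: [0.0, -0.122, 0.993, -0.0]
ft_force: [-0.3, 0.5, -0.7]
opening: 0.0092
gripper_force: 41.3
```

>>> apply_moves(
  targets=[
    [[0,0,0],0],
    [[0,0,0],0],
    [[0,0,-0.01],0],
    [[0,0,-0.04],0],
    [[0,0,-0.04],0],
    [[0,0,-0.04],0],
    [[0,0,0],0],
    [[0,0,0],0],
  ],
  claw=0.03,
)

```text
time_s: 11.0
eef_pos: [0.5755, -0.1931, 0.1993]
orientation: [0.002, -0.122, 0.993, -0.0]
ft_force: [0.5, -0.0, -0.3]
opening: 0.0301
gripper_force: 0.0
```

```bash
python3 - <<'E'
from pk import *
w=bot.camera("wrist");np.savez("w8.npz",**w);f=w["frame"][:,:,::-1]
cv2.imwrite("pics/w8.png",cv2.resize(f[60:360,140:420],None,fx=2,fy=2,interpolation=cv2.INTER_CUBIC))
go(.6373,.1905,.198,117.4)
E
```

```text
p [ 0.5747 -0.193   0.1976] yaw 104.0 q6 -1.27 shift [-1.532e-01  3.571e-01 -2.000e-04] turn rad -0.235 (other 2.907)
```

View pics/w8.png

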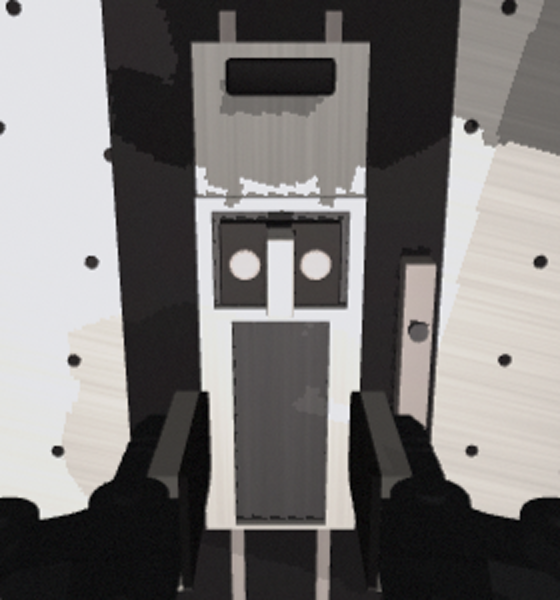

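>>> apply_moves(
  targets=[
    [[-0.014,0.025,0],0],
    [[-0.014,0.034,0],0],
    [[-0.014,0.034,0],0],
    [[-0.014,0.034,0],0],
    [[-0.014,0.034,0],0],
    [[-0.014,0.034,0],0],
    [[-0.014,0.034,0],0],
    [[-0.014,0.034,0],0],
    [[-0.014,0.034,0],0],
    [[-0.014,0.034,0],0],
    [[-0.013,0.026,0.02],-0.12],
    [[0,0,0.02],-0.115],
  ],
  claw=0.05,
)

```text
time_s: 12.25
eef_pos: [0.6374, 0.1938, 0.1551]
orientation: [-0.0, -0.241, 0.97, 0.0]
ft_force: [-0.6, -0.3, -0.6]
opening: 0.0499
gripper_force: 0.0
```

>>> apply_moves(
  targets=[
    [[0,0,0],0],
    [[0,0,0],0],
    [[0,0,0],0],
  ],
)

```text
time_s: 12.55
eef_pos: [0.6379, 0.1897, 0.1581]
orientation: [0.001, -0.236, 0.972, -0.0]
ft_force: [0.2, -0.5, 0.2]
opening: 0.0503
gripper_force: 0.0
```

```bash
python3 - <<'E'
from pk import *
from fr import plate
w=dict(np.load("w8.npz"))
for t in (14,22): region(w,(280,270),.043,t)
region(w,(280,98),.06,18)
w=bot.camera("wrist");np.savez("w9.npz",**w)
for d in bot.silhouettes("wrist","long_frame_mid"):
    print(d["box"],d["confidence"]);l,t,r,b=[int(x) for x in d["box"]]
    for th in (45,60): plate(w,l-8,t-8,r+8,b+8,th)
print(proj(w,[.637,.19,.006]))
go(.6373,.1905,.026,117.4)
E
```

```text
(280, 270) 80 4329 rect [ 646.7 -175.7] [93.2 39. ] 14.0
(280, 270) 80 4490 rect [ 647.2 -175.6] [94.4 39.2] 13.8
(280, 98) 26 916 rect [ 506.4 -210.7] [12.1 37.3] 12.8
[221.2, 168.5, 336.8, 219.2] 0.64
45 [637.7 190.3] [33.5 93.3] long side deg 117.3
60 [638.1 190.5] [34.3 93.4] long side deg 117.3
[281.38882242 191.90873086]
p [0.638  0.1897 0.1585] yaw 117.3 q6 -1.63 shift [0.0005 0.001  0.1325] turn rad -0.001 (other 3.140)
```

>>> apply_moves(
  targets=[
    [[0.0003,0.0008,0.02],0],
    [[0,0,0.035],0],
    [[0,0,0.035],0],
    [[0,0,0.027],0],
    [[0,0,0.0145],0],
    [[0,0,0],0],
    [[0,0,0],0],
  ],
)

```text
time_s: 13.35
eef_pos: [0.6378, 0.191, 0.0271]
orientation: [0.001, -0.237, 0.971, 0.0]
ft_force: [0.6, 0.1, -0.0]
opening: 0.0499
gripper_force: 0.0
```

>>> apply_moves(
  targets=[
    [[0,0,0],0],
    [[0,0,0],0],
    [[0,0,0],0],
    [[0,0,0],0],
    [[0,0,0],0],
    [[0,0,0],0],
  ],
  claw=0,
)

```text
time_s: 13.95
eef_pos: [0.6376, 0.1912, 0.0273]
orientation: [0.001, -0.237, 0.971, 0.0]
ft_force: [-1.0, 0.1, 5.9]
opening: 0.0087
gripper_force: 42.9
```

```bash
python3 -c "
from h import *
go(.6373,.1905,.026,117.4)"
```

```text
p [0.6376 0.1912 0.0273] yaw 117.5 q6 -1.63 shift [ 0.0006 -0.0005  0.0013] turn rad 0.001 (other -3.140)
```

>>> apply_moves(
  targets=[
    [[0,0,-0.02],0],
    [[0,0,-0.04],0],
    [[0,0,-0.04],-0.1483],
    [[0,0,-0.03],-0.1483],
    [[0,0,0],-0.1483],
    [[0,0,0],-0.1483],
    [[0,0,0],-0.1483],
    [[0,0,0],-0.1483],
    [[0,0,0],-0.1483],
    [[0,0,0],-0.1483],
    [[0,0,0],-0.1483],
    [[0,0,0],0],
  ],
)

```text
time_s: 15.15
eef_pos: [0.6363, 0.1907, 0.1551]
orientation: [0.0, 0.787, -0.617, -0.0]
ft_force: [-0.0, -0.8, -1.6]
opening: 0.0093
gripper_force: 42.0
```

```bash
python3 -c "
from h import *
go(.647,-.1757,.157,14);print(bot.get_state()['opening'])"
```

```text
p [0.6363 0.1907 0.1551] yaw -166.1 q6 -0.29 shift [ 0.3582  0.0775 -0.0018] turn rad -0.002 (other 3.139)
0.0093359819416296
```

>>> apply_moves(
  targets=[
    [[0.025,0.007,0],0],
    [[0.034,0.007,0],0],
    [[0.034,0.007,0],0],
    [[0.034,0.007,0],0],
    [[0.034,0.007,0],0],
    [[0.034,0.007,0],0],
    [[0.034,0.007,0],0],
    [[0.034,0.007,0],0],
    [[0.034,0.007,0],0],
    [[0.034,0.007,0],0],
    [[0.027,0.0075,0],-0.002],
  ],
)

```text
time_s: 16.25
eef_pos: [0.6473, -0.1772, 0.1553]
orientation: [0.0, 0.787, -0.617, -0.0]
ft_force: [0.9, 0.3, -0.2]
opening: 0.0086
gripper_force: 42.0
```

>>> apply_moves(
  targets=[
    [[0,0,0.03],0],
    [[0,0,0.03],0],
    [[0,0,0.01],0],
    [[0,0,0],0],
    [[0,0,0],0],
    [[0,0,0],0],
  ],
)

```text
time_s: 16.85
eef_pos: [0.6489, -0.1752, 0.0877]
orientation: [-0.001, 0.788, -0.615, 0.002]
ft_force: [-1.2, 0.3, -1.0]
opening: 0.0087
gripper_force: 42.0
```

```bash
python3 - <<'E'
from pk import *
go(.647,-.1757,.0673,14)
w=bot.camera("wrist");np.savez("w10.npz",**w);f=w["frame"][:,:,::-1]
cv2.imwrite("pics/w10.png",cv2.resize(f[80:360,80:460],None,fx=2,fy=2,interpolation=cv2.INTER_CUBIC))
E
```

```text
p [ 0.6489 -0.1752  0.0877] yaw -166.0 q6 0.27 shift [0.     0.002  0.0204] turn rad 0.001 (other -3.141)
```

View pics/w10.png

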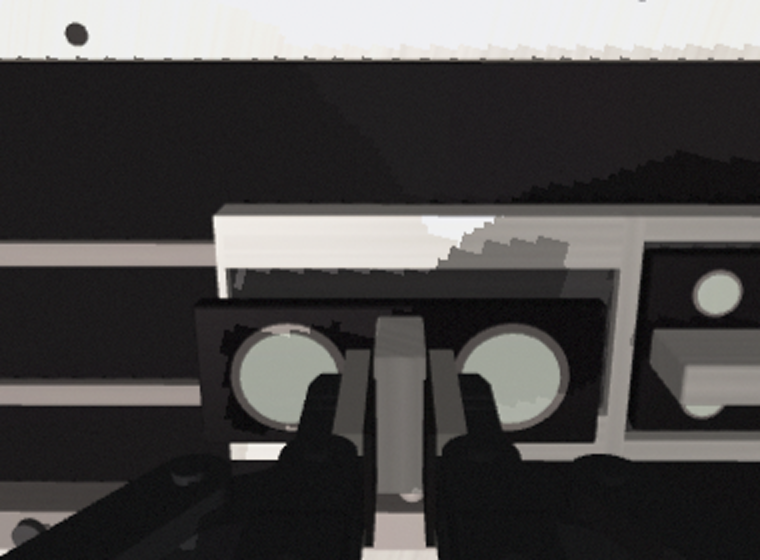

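```bash
python3 - <<'E'
from pk import *
w=dict(np.load("w10.npz"));p,R,s=tool()
for uv,z in [((178,229.5),.0664),((383.5,229.5),.0664),((193,214.5),.045),((390,214.5),.045)]: print((R.T@(ray(w,*uv,z)-p)).round(4))
E
```

```text
[ 0.019  -0.0456  0.0213]
[0.0192 0.0435 0.0211]
[ 0.019  -0.044   0.0427]
[0.0192 0.0525 0.0424]
```

>>> apply_moves(
  targets=[
    [[-0.0028,0.0048,0.006],0],
    [[0,0,0],0],
    [[0,0,0],0],
    [[0,0,0],0],
  ],
)

```text
time_s: 17.3
eef_pos: [0.6424, -0.1738, 0.0799]
orientation: [-0.0, 0.788, -0.615, 0.0]
ft_force: [-0.9, 0.3, -0.7]
opening: 0.0091
gripper_force: 42.0
```

```bash
python3 - <<'E'
from pk import *
go(.647,-.1757,.0673,14)
w=bot.camera("wrist");np.savez("w11.npz",**w);f=w["frame"][:,:,::-1]
cv2.imwrite("pics/w11.png",cv2.resize(f[160:340,140:440],None,fx=2.6,fy=2.6,interpolation=cv2.INTER_CUBIC))
E
```

```text
p [ 0.6424 -0.1738  0.0799] yaw -166.0 q6 0.27 shift [ 0.003  -0.004   0.0126] turn rad 0.001 (other -3.141)
```

View pics/w11.png

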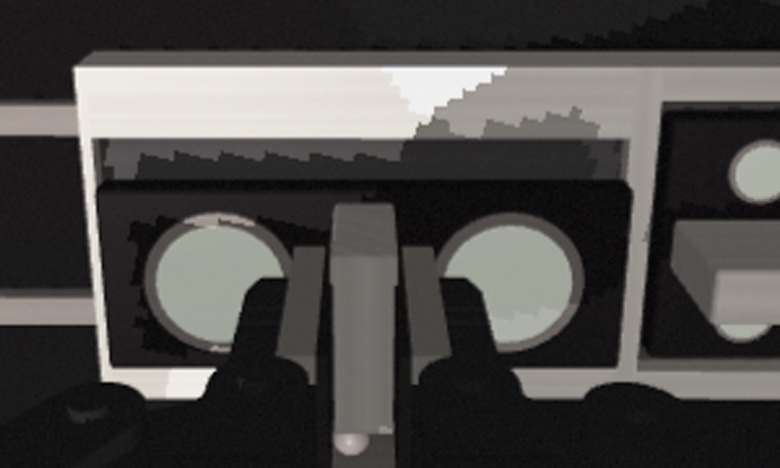

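```bash
python3 - <<'E'
from pk import *
w=dict(np.load("w11.npz"));p,R,s=tool()
for uv,z in [((97,181),.0586),((632,181),.0586),((104,367),.0586),((624,367),.0586),((93,139),.045),((628,139),.045)]: print((R.T@(ray(w,140+uv[0]/2.6,160+uv[1]/2.6,z)-p)).round(4))
E
```

```text
[ 0.0189 -0.0457  0.0213]
[0.019  0.0436 0.0213]
[-0.0162 -0.0473  0.0213]
[-0.0161  0.0451  0.0213]
[ 0.022  -0.0498  0.0349]
[0.022  0.0463 0.0349]
```

>>> apply_moves(
  targets=[
    [[0,-0.0007,0.004],0],
    [[0,0,0.003],0],
    [[0,0,0.003],0],
    [[0,0,0.0022],0],
    [[0,0,0],0],
    [[0,0,0],0],
  ],
)

```text
time_s: 17.95
eef_pos: [0.6429, -0.1736, 0.0673]
orientation: [0.0, 0.788, -0.616, -0.0]
ft_force: [0.1, 0.5, -0.9]
opening: 0.0089
gripper_force: 42.0
```

```bash
python3 - <<'E'
from pk import *
go(.647,-.1757,.0673,14);print(bot.get_state()["ft_force"])
E
```

```text
p [ 0.6429 -0.1736  0.0673] yaw -166.0 q6 0.27 shift [ 0.003  -0.0035  0.    ] turn rad 0.000 (other -3.141)
[ 0.11856801  0.53169114 -0.85961246]
```

>>> apply_moves(
  targets=[
    [[0,0,0],0],
    [[0,0,0],0],
    [[0,0,-0.01],0],
    [[0,0,-0.04],0],
    [[0,0,-0.04],0],
    [[0,0.02,-0.03],0],
    [[0,0.03,0],0],
    [[0,0.03,0],0],
    [[0,0.03,0],0],
    [[0,0.03,0],0],
    [[0,0,0],0],
    [[0,0,0],0],
  ],
  claw=0.03,
)

```text
time_s: 19.15
eef_pos: [0.5073, -0.2079, 0.1889]
orientation: [-0.001, 0.788, -0.616, 0.001]
ft_force: [0.2, -0.4, 0.2]
opening: 0.0303
gripper_force: 0.0
```

```bash
python3 - <<'E'
from pk import *
w=bot.camera("wrist");np.savez("w12.npz",**w);cv2.imwrite("pics/w12.png",w["frame"][:,:,::-1])
p,R,s=tool();go(.505,-.2105,.065,14)
print([proj(w,q).round() for q in [(.505,-.2105,.08),(.573,-.194,.05),(.643,-.174,.046)]])
for d in bot.silhouettes("wrist","handle_mid"): print("slide",d["box"],d["confidence"])
for n in ["short_frame_mid","long_frame_mid"]:
    for d in bot.silhouettes("wrist",n): print(n,d["box"],d["confidence"])
u,v=proj(w,(.505,-.2105,.08)).astype(int);g=cv2.cvtColor(w["frame"],cv2.COLOR_RGB2GRAY)
print("rowu",u-40,g[v,u-40:u+40].tolist());print("colv",v-60,g[v-60:v+60,u].tolist())
E
```

```text
p [ 0.5079 -0.2077  0.1886] yaw -166.0 q6 0.34 shift [0.0019 0.0038 0.1236] turn rad 0.001 (other -3.141)
[array([286., 209.]), array([193., 197.]), array([100., 198.])]
slide [26.5, 148.9, 300.9, 253.5] 0.94
short_frame_mid [163.9, 163.8, 216.4, 226.9] 0.75
long_frame_mid [35.3, 170.9, 161.7, 223.9] 0.61
rowu 246 [239, 239, 240, 239, 239, 239, 239, 239, 239, 239, 239, 240, 239, 239, 239, 240, 239, 239, 239, 239, 239, 239, 231, 214, 118, 117, 118, 118, 115, 86, 14, 14, 14, 15, 12, 11, 16, 20, 24, 24, 23, 26, 26, 24, 24, 22, 50, 128, 159, 159, 159, 159, 149, 55, 26, 24, 24, 26, 27, 41, 40, 37, 24, 28, 29, 27, 27, 23, 25, 26, 24, 25, 24, 24, 25, 23, 25, 24, 25, 24]
colv 148 [37, 40, 60, 123, 213, 233, 234, 233, 232, 230, 233, 235, 236, 235, 235, 234, 231, 231, 231, 232, 230, 232, 232, 217, 33, 11, 9, 6, 13, 10, 11, 11, 12, 15, 13, 22, 31, 37, 41, 41, 39, 40, 38, 41, 39, 39, 38, 34, 14, 13, 15, 11, 15, 15, 11, 12, 13, 20, 25, 24, 23, 26, 23, 24, 23, 25, 25, 25, 26, 24, 24, 22, 24, 24, 25, 21, 24, 23, 28, 38, 37, 40, 39, 37, 69, 127, 85, 37, 34, 36, 37, 36, 35, 36, 38, 38, 37, 37, 37, 35, 35, 36, 35, 38, 34, 32, 34, 35, 35, 34, 34, 35, 35, 33, 35, 36, 35, 33, 49, 143]
```

>>> apply_moves(
  targets=[
    [[0.001,0.0045,0.02],0],
    [[0,0,0.03],0],
    [[0,0,0.03],0],
    [[0,0,0.02],0],
    [[0,0,0.015],0],
    [[0,0,0.009],0],
    [[0,0,0],0],
    [[0,0,0],0],
  ],
  claw=0.04,
)

```text
time_s: 20.15
eef_pos: [0.5037, -0.2096, 0.0639]
orientation: [-0.0, 0.788, -0.615, 0.0]
ft_force: [0.2, -0.0, 0.4]
opening: 0.0402
gripper_force: 0.0
```

```bash
python3 - <<'E'
from pk import *
go(.505,-.2105,.063,14);print(bot.get_state()["ft_force"])
E
```

```text
p [ 0.5037 -0.2096  0.0639] yaw -165.9 q6 0.34 shift [ 0.0012 -0.001   0.0009] turn rad 0.001 (other -3.141)
[ 0.21503109 -0.03387737  0.44550365]
```

>>> apply_moves(
  targets=[
    [[0,0,0],0],
    [[0,0,0],0],
    [[0,0,0],0],
    [[0,0,0],0],
    [[0,0,0],0],
    [[0,0,0],0],
  ],
  claw=0,
  force=80,
)

```text
time_s: 20.75
eef_pos: [0.5041, -0.2096, 0.0646]
orientation: [-0.001, 0.788, -0.615, 0.001]
ft_force: [1.2, 3.1, 6.6]
opening: 0.0111
gripper_force: 78.8
```

```bash
cat >> h.py <<'E'
def st():
    s=bot.get_state();d=np.array([np.cos(np.radians(14)),np.sin(np.radians(14)),0]);n=np.array([-d[1],d[0],0])
    f=s["ft_force"];p=s["eef_pos"];print("t",round(s["time_s"],2),"along",(p@d).round(4),"perp",(p@n).round(4),"z",p[2].round(4),"F along",(f@d).round(2),"perp",(f@n).round(2),"fz",f[2].round(2),"open",s["opening"].round(4),s["gripper_force"].round(1))
E
python3 -c "
from h import *
st()"
```

```text
Traceback (most recent call last):
  File "h.py", line 21, in st
    f=s["ft_force"];p=s["eef_pos"];print("t",round(s["time_s"],2),"along",(p@d).round(4),"perp",(p@n).round(4),"z",p[2].round(4),"F along",(f@d).round(2),"perp",(f@n).round(2),"fz",f[2].round(2),"open",s["opening"].round(4),s["gripper_force"].round(1))
                                                                                                                                                                                                          ^^^^^^^^^^^^^^^^^^
AttributeError: 'float' object has no attribute 'round'
```

>>> apply_moves(
  targets=[
    [[0,-0.002,-0.0008],0],
    [[0,-0.004,0],0],
    [[0,-0.004,0],0],
    [[0,-0.004,0],0],
    [[0,-0.004,0],0],
    [[0,-0.004,0],0],
  ],
)

```text
time_s: 21.35
eef_pos: [0.5221, -0.205, 0.0646]
orientation: [0.001, 0.788, -0.616, -0.002]
ft_force: [-5.9, -2.5, 8.1]
opening: 0.0111
gripper_force: 79.0
```

>>> apply_moves(
  targets=[
    [[0,-0.001,0],0],
    [[0,-0.001,0],0],
  ],
)

```text
time_s: 21.55
eef_pos: [0.5253, -0.2043, 0.0647]
orientation: [0.001, 0.788, -0.616, -0.001]
ft_force: [-3.8, -0.9, 5.8]
opening: 0.0105
gripper_force: 78.9
```

>>> apply_moves(
  targets=[
    [[0,-0.001,0],0],
    [[0,-0.001,0],0],
  ],
)

```text
time_s: 21.75
eef_pos: [0.527, -0.2039, 0.0647]
orientation: [0.001, 0.788, -0.616, -0.001]
ft_force: [-3.6, -1.2, 6.6]
opening: 0.0111
gripper_force: 78.8
```

```bash
sed -i 's/s\["opening"\].round(4),s\["gripper_force"\].round(1)/s["opening"]/' h.py
python3 -c "
from h import *
st();print(bot.get_state()['ft_force'])"
```

```text
t 21.75 along 0.462 perp -0.3253 z 0.0647 F along -3.79 perp -0.27 fz 6.64 open 0.011066698027587361
[-3.60939356 -1.18203844  6.64275407]
```

>>> apply_moves(
  targets=[
    [[0,-0.001,0],0],
    [[0,-0.001,0],0],
  ],
)

```text
time_s: 21.95
eef_pos: [0.5289, -0.2034, 0.0647]
orientation: [0.001, 0.788, -0.616, -0.001]
ft_force: [-4.1, -1.3, 5.9]
opening: 0.0109
gripper_force: 78.8
```

>>> apply_moves(
  targets=[
    [[0,-0.001,0],0],
    [[0,-0.001,0],0],
  ],
)

```text
time_s: 22.15
eef_pos: [0.5308, -0.2029, 0.0646]
orientation: [0.001, 0.788, -0.616, -0.001]
ft_force: [-4.0, -1.7, 7.4]
opening: 0.0108
gripper_force: 78.8
```

>>> apply_moves(
  targets=[
    [[0,-0.001,0],0],
    [[0,-0.001,0],0],
  ],
)

```text
time_s: 22.35
eef_pos: [0.5332, -0.2023, 0.0647]
orientation: [0.001, 0.788, -0.616, -0.001]
ft_force: [-2.5, -0.2, 4.9]
opening: 0.0108
gripper_force: 78.8
```

>>> apply_moves(
  targets=[
    [[0,-0.001,0],0],
    [[0,-0.001,0],0],
  ],
)

```text
time_s: 22.55
eef_pos: [0.5356, -0.2017, 0.0647]
orientation: [0.0, 0.788, -0.616, -0.0]
ft_force: [-0.1, 0.2, 4.4]
opening: 0.0109
gripper_force: 78.6
```

>>> apply_moves(
  targets=[
    [[0,-0.001,0],0],
    [[0,-0.001,0],0],
  ],
)

```text
time_s: 22.75
eef_pos: [0.5382, -0.2011, 0.0646]
orientation: [-0.0, 0.788, -0.615, 0.0]
ft_force: [-1.2, -0.9, 4.8]
opening: 0.0113
gripper_force: 78.7
```

>>> apply_moves(
  targets=[
    [[0,-0.0005,0],0],
    [[0,-0.0005,0],0],
  ],
)

```text
time_s: 22.95
eef_pos: [0.5395, -0.2007, 0.0646]
orientation: [-0.0, 0.788, -0.615, 0.001]
ft_force: [0.4, -0.7, 5.8]
opening: 0.0107
gripper_force: 78.7
```

>>> apply_moves(
  targets=[
    [[0,-0.0005,0],0],
    [[0,-0.0005,0],0],
  ],
)

```text
time_s: 23.15
eef_pos: [0.5405, -0.2005, 0.0647]
orientation: [-0.0, 0.788, -0.615, 0.001]
ft_force: [0.1, -0.4, 4.9]
opening: 0.0107
gripper_force: 78.7
```

>>> apply_moves(
  targets=[
    [[0,-0.0005,0],0],
    [[0,-0.0005,0],0],
  ],
)

```text
time_s: 23.35
eef_pos: [0.5414, -0.2003, 0.0647]
orientation: [-0.0, 0.788, -0.615, 0.001]
ft_force: [0.3, -0.1, 5.3]
opening: 0.0108
gripper_force: 78.7
```

>>> apply_moves(
  targets=[
    [[0,-0.0004,0],0],
    [[0,-0.0004,0],0],
  ],
)

```text
time_s: 23.55
eef_pos: [0.5422, -0.2001, 0.0647]
orientation: [-0.0, 0.788, -0.615, 0.001]
ft_force: [0.2, -0.1, 4.5]
opening: 0.0108
gripper_force: 78.7
```

>>> apply_moves(
  targets=[
    [[0,-0.0004,0],0],
    [[0,-0.0004,0],0],
  ],
)

```text
time_s: 23.75
eef_pos: [0.543, -0.1999, 0.0647]
orientation: [-0.0, 0.788, -0.615, 0.001]
ft_force: [-0.1, -1.2, 4.1]
opening: 0.0107
gripper_force: 78.7
```

>>> apply_moves(
  targets=[
    [[0,-0.0003,0],0],
    [[0,-0.0003,0],0],
  ],
)

```text
time_s: 23.95
eef_pos: [0.5436, -0.1997, 0.0647]
orientation: [-0.0, 0.788, -0.615, 0.001]
ft_force: [1.0, -0.1, 4.9]
opening: 0.0109
gripper_force: 78.7
```

>>> apply_moves(
  targets=[
    [[0,-0.0003,0],0],
    [[0,-0.0003,0],0],
  ],
)

```text
time_s: 24.15
eef_pos: [0.5442, -0.1996, 0.0647]
orientation: [-0.0, 0.788, -0.615, 0.001]
ft_force: [-0.5, -0.8, 5.9]
opening: 0.0112
gripper_force: 78.7
```

>>> apply_moves(
  targets=[
    [[0,-0.0003,0],0],
    [[0,-0.0003,0],0],
  ],
)

```text
time_s: 24.35
eef_pos: [0.5447, -0.1994, 0.0647]
orientation: [-0.0, 0.788, -0.615, 0.001]
ft_force: [0.6, -0.7, 5.4]
opening: 0.0111
gripper_force: 78.7
```

>>> apply_moves(
  targets=[
    [[0,-0.0003,0],0],
    [[0,-0.0003,0],0],
  ],
)

```text
time_s: 24.55
eef_pos: [0.5453, -0.1993, 0.0647]
orientation: [-0.0, 0.788, -0.615, 0.001]
ft_force: [0.3, -1.5, 5.2]
opening: 0.0111
gripper_force: 78.7
```

>>> apply_moves(
  targets=[
    [[0,-0.0003,0],0],
    [[0,-0.0003,0],0],
  ],
)

```text
time_s: 24.75
eef_pos: [0.5459, -0.1992, 0.0647]
orientation: [-0.0, 0.788, -0.615, 0.001]
ft_force: [-0.5, -1.5, 5.5]
opening: 0.0107
gripper_force: 78.7
```

>>> apply_moves(
  targets=[
    [[0,-0.0003,0],0],
    [[0,-0.0003,0],0],
  ],
)

```text
time_s: 24.95
eef_pos: [0.5463, -0.199, 0.0646]
orientation: [-0.0, 0.788, -0.615, 0.0]
ft_force: [-1.1, -1.2, 5.3]
opening: 0.0107
gripper_force: 78.8
```

>>> apply_moves(
  targets=[
    [[0,-0.0003,0],0],
    [[0,-0.0003,0],0],
  ],
)

```text
time_s: 25.15
eef_pos: [0.5464, -0.199, 0.0647]
orientation: [0.0, 0.788, -0.615, 0.0]
ft_force: [-1.0, -1.5, 6.7]
opening: 0.0112
gripper_force: 78.9
```

>>> apply_moves(
  targets=[
    [[0,-0.0002,0],0],
    [[0,-0.0002,0],0],
  ],
)

```text
time_s: 25.35
eef_pos: [0.5465, -0.199, 0.0646]
orientation: [0.0, 0.788, -0.616, -0.0]
ft_force: [-1.7, -1.3, 6.8]
opening: 0.0107
gripper_force: 78.9
```

>>> apply_moves(
  targets=[
    [[0,-0.0002,0],0],
    [[0,-0.0002,0],0],
  ],
)

```text
time_s: 25.55
eef_pos: [0.5466, -0.199, 0.0646]
orientation: [0.001, 0.788, -0.616, -0.0]
ft_force: [-2.9, -2.8, 7.3]
opening: 0.0106
gripper_force: 79.0
```

>>> apply_moves(
  targets=[
    [[0,-0.0003,0],0],
    [[0,-0.0003,0],0],
  ],
)

```text
time_s: 25.75
eef_pos: [0.5467, -0.1989, 0.0646]
orientation: [0.001, 0.788, -0.616, -0.001]
ft_force: [-4.3, -1.6, 8.2]
opening: 0.0111
gripper_force: 79.1
```

>>> apply_moves(
  targets=[
    [[0,-0.0003,0],0],
    [[0,0,0],0],
    [[0,0,0],0],
  ],
)

```text
time_s: 26.05
eef_pos: [0.5467, -0.1989, 0.0646]
orientation: [0.001, 0.788, -0.616, -0.001]
ft_force: [-4.1, -2.5, 8.3]
opening: 0.011
gripper_force: 79.2
```

```bash
python3 -c "
from h import *
st()"
```

```text
t 26.05 along 0.4824 perp -0.3253 z 0.0646 F along -4.57 perp -1.39 fz 8.3 open 0.010994771352272753
```

>>> apply_moves(
  targets=[
    [[0,-0.0003,0],0],
    [[0,-0.0003,0],0],
    [[0,0,0],0],
  ],
)

```text
time_s: 26.35
eef_pos: [0.5468, -0.1989, 0.0646]
orientation: [0.001, 0.788, -0.616, -0.001]
ft_force: [-6.5, -2.7, 8.9]
opening: 0.0109
gripper_force: 79.3
```

```bash
python3 - <<'E'
from h import *
st()
for c in ("wrist","scene"):
    w=bot.camera(c)
    for n in ["short_frame_mid","long_frame_mid"]:
        for d in bot.silhouettes(c,n):
            l,t,r,b=d["box"];print(c,n,round(d["confidence"],2),ray(w,(l+r)/2,(t+b)/2,.05).round(3))
E
```

```text
t 26.35 along 0.4825 perp -0.3253 z 0.0646 F along -6.93 perp -1.1 fz 8.93 open 0.0108711736760953
wrist short_frame_mid 0.78 [ 0.621 -0.185  0.05 ]
wrist long_frame_mid 0.6 [ 0.651 -0.176  0.05 ]
scene short_frame_mid 0.73 [ 0.621 -0.185  0.05 ]
scene short_frame_mid 0.62 [0.443 0.079 0.05 ]
scene long_frame_mid 0.62 [ 0.689 -0.162  0.05 ]
```

Stationary at 6.9 N, so the ball is seated against the far side of the notch, and both frames moved with the slide. Handing in.

```bash
python3 -c "
from rig import bot
print(bot.job_done())"
```

```text
the job is handed in; nothing more can be done
None
```

Both frames lie in their compartments, and the slide was pushed about 44 mm until it stopped at the click; I judged the click from force alone (steady at about 7 N, no further movement). The gripper is still closed on the handle, and I handed the job in at about 26 s.

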